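# Clamp the box that the order tile asks for

## Task

The sample tile in the blue order tray shows which of the three inlaid boxes is to be clamped next: stand that box upright and squarely in the middle of the green clamp's bed, its long way between the jaws, and crank the jaw shut by its red knob until the box is tight against the fixed jaw and the orange spring plunger is about half pressed in. Leave the tiles, the other boxes and everything else on the bench where they are.

Things in the scene. Friction and masses are not known exactly. Their poses are not given: they have to be found in the camera images.
- box_light: small closed box of pale wood with a black diamond inlaid on its top; solid block 60 (x) x 80 (y) x 45 mm high, 0.16 kg, loose on the bench. Origin: centre of its underside; z up, y along its length.
- box_dark: small closed box of dark brown wood with three ivory stripes inlaid on its top; solid block 60 (x) x 80 (y) x 45 mm high, 0.16 kg, loose on the bench. Origin: centre of its underside; z up, y along its length.
- box_red: small closed box of red-stained wood with an ivory disc inlaid on its top; solid block 60 (x) x 80 (y) x 45 mm high, 0.16 kg, loose on the bench. Origin: centre of its underside; z up, y along its length.
- tile_light: sample tile of pale wood with a black diamond inlaid on its top, 45 x 45 x 6 mm, lying in the blue order tray or in a bay of the grey rack. Origin: centre of its underside.
- tile_dark: sample tile of dark brown wood with three ivory stripes inlaid on its top, 45 x 45 x 6 mm, lying in the blue order tray or in a bay of the grey rack. Origin: centre of its underside.
- tile_red: sample tile of red-stained wood with an ivory disc inlaid on its top, 45 x 45 x 6 mm, lying in the blue order tray or in a bay of the grey rack. Origin: centre of its underside.
- order_tray: open blue tray, 72 x 72 x 14 mm, fixed; the one tile in it shows which box is next. Origin: centre of its underside.
- sample_rack: open grey tray with two bays, 72 x 136 x 14 mm, fixed, holding the two other tiles. Origin: centre of its underside.
- clamp: green screw clamp fixed to the bench. Origin on the bench under the bay; y runs along it towards the fixed jaw, x across. Bed 100 mm wide, y -220 to 90, top at z = 20 mm. Fixed jaw: face at y = 50, 80 mm wide, top at z = 70. Gearbox with the crank: y -212 to -148, top at z = 75 mm (crank hub to 94).
- bay (a point): point on the clamp's bed (clamp x = 0, y = 10, z = 20 mm) where the origin of a box lies when it stands centred against the fixed jaw with its 80 mm length along the clamp's y.
- pad_face (a point): middle of the pressing face of the moving jaw's black pad (70 mm wide, from 20 to 66 mm above the bench), which sits on an orange spring plunger and faces the fixed jaw; it moves along the clamp's y. At the start it is 95 to 110 mm from the fixed jaw.
- crank_axis (a point): point on the crank's vertical axis at the height of crank_knob (clamp x = 0, y = -180, z = 115 mm).
- crank_knob (a point): middle of the red knob of the crank: upright free-turning cylinder 18 mm in diameter, from 90 to 132 mm above the bench, 50 mm from the crank's axis; the steel crank arm is under it, top at 90 mm.
- crank (a joint): angle of the crank, rad; grows clockwise seen from above, which moves the jaw towards the fixed jaw by 20 mm a turn; stops at 0 and 18.85; it stays where it is left. Jaw-to-fixed-jaw gap at the pad = 120 mm - 20 mm x crank/6.283, pad not pressed in.
- pad (a joint): how far the spring pad is pressed into the moving jaw, m: 0 free, 0.020 fully in; 0.6 N per mm.
- glue: white glue bottle, 60 mm diameter, 140 mm high, loose. Origin: centre of its underside.
- can: yellow can, 90 mm diameter, 110 mm high, loose. Origin: centre of its underside.
- screwdriver: screwdriver with red handle, 190 mm long, lying along its x, loose. Origin: middle, underside.
- tape: wooden ring, 70 mm diameter, 20 mm high, loose. Origin: centre of its underside.
- hammer: hammer, 240 mm long, lying along its x, loose. Origin: middle, underside.
Mind the look-alikes: they are no part of the job. What is shaped like the tile_dark but turquoise is not meant.

How it is judged:
By the outcome, as a careful person would: the job done as asked, in the order asked, and still so for the second after the job is handed in, with the robot touching nothing.
It also fails if it takes over 70 s, if anything falls off the work surface, if the arm or the gripper's body presses on something with over 40 N, if the wrist force passes 120 N, or if a joint passes its speed limit or range.

## Robot

A 6-joint arm with a two-finger parallel gripper is mounted at the origin on the work surface. World frame = base frame: x ahead of the robot, y to its left, z up, the work surface at z = 0. Lengths are in m, angles in rad, forces in N, time in s.
With the tool pointing down it reaches from about 0.25 to 0.725 m from the base axis. Payload 4 kg.
Tool frame: the origin (TCP) lies at the very end of the fingers, on their centre line; the grasp point (between the pads) lies 19 mm behind it; z points along the fingers, y is the line along which they close (so a half turn about z gives the same grasp; the last joint's range is limited). The gripper opens to 85 mm and grips with 20 to 120 N. Pads are 22 mm wide; open, the fingers measure 114 mm over their backs; the gripper's body (76 mm by 85 mm) begins 54 mm behind the grasp point. The pads swing forward as they close: fully open they stand 13 mm farther back than shut.
Start: joints at [-1.126, 0.241, 0.005, 1.335, 0, 1.571], TCP at [0.215, -0.451, 0.231] pointing down, gripper open.
Joint ranges: [-2.72, 2.72], [-1.05, 1.87], [-1.09, 1.28], [-1.99, 2.15], [-1.42, 1.44], [-3.14, 3.14]. Speed limits (rad/s): [2.79, 2.79, 3.14, 3.14, 3.14, 3.14].

## Interface

Orientations are given as a unit quaternion [x, y, z, w].
In Python, from workcell import * gives the robot as it stands. The module is installed in compiled form; this text tells all that it offers.
- The arm moves only by the tool send_rows, never from a script. Its argument "steps" is text: rows parted by semicolons, each of 7 numbers parted by spaces: the opening, from -1 (shut) to 1 (fully open), then the shift along the world's x, y, z in m, then the turn, a rotation vector about the world's x, y, z in rad. A call has exactly 5 rows; each row shifts and turns the commanded pose from where the row before left it; what a row does not reach is not made up. A row lasts 1/12 s, in which the tool goes at most 41.7 mm and 7.16 degrees, less where a joint would pass 70% of its speed; a pose out of reach is approached as far as the arm can. A call is refused whole if a number of a shift passes 0.0417 or a number of a turn 0.125, either way. A call with a gripper value outside its range is refused whole. The fingers move at their own pace and stop on an object; the grip force is fixed at half the most. Time passes only in rows, so rows that do not move let the fingers close, or fill a call up. It gives the time, the measured TCP pose, the force, the opening and the grip force at its end, in the units of the state.
- get_obs(): the state, without advancing time (a new reading comes with each control period).
- camera(name): name is "scene" or "top"; returns a dict with "frame" (400x640x3 uint8, red, green, blue), "range_z" (400x640 float32, m along the optical axis (not along the pixel's ray), 0 where there is no reading), "camera_matrix" (3x3 intrinsics, pixels), "extrinsics" (4x4, takes a point from world to camera coordinates). Camera axes: x right, y down, z forward; pixel columns grow to the right and rows downward; lengths in m; the calibration is good to about 2 mm. A picture is of the moment at which its call begins.
- job_done(): hands the job in; it is judged then, once.
The state is a dict: "clock": time; "joint_pos": joint angles; "joint_vel": joint speeds; "tau": joint torques, N m; "eef_pos": TCP position; "tool_rot": TCP orientation; "ft_force": force on the tool from outside, world axes, zero at the start; "ft_torque": the same for the moment, N m; "grip_width": finger opening in m; "grasp_force": force on a finger pad.
Only numpy, scipy, OpenCV 4.12 (cv2) and the standard library are available. Lean on these libraries where they do the work, as an engineer would, in place of code of your own. Each camera call takes 0.05 s, during which the arm holds its last target. There are 200 camera calls.

## Working session

There is one attempt and no reset: what is moved stays moved. The work goes in short steps, Python scripts to look and compute and a tool call to move; the robot and the scene stay as the last step left them, time stands still between calls to the robot, and variables do not carry over. Pictures are saved under pics/ and viewed, at most 10 in all, crops included, and the job is handed in when it is done.

Besides the shell and the picture viewer there is one more tool, called after "Call:" as a command line: name --argument value ..., lists and objects as JSON in quotes. send_rows: Moves the arm, as the interface text tells. Its arguments: {"type":"object","properties":{"steps":{"type":"string"}},"required":["steps"]}

```bash
mkdir -p pics; cat > h.py <<'E'
from workcell import *
import numpy as np, cv2
def grab(n):
    c=camera(n); return c['frame'],c['range_z'],np.array(c['camera_matrix']),np.array(c['extrinsics'])
def ray(u,v,K,T,z):
    R=T[:3,:3];t=T[:3,3];o=-R.T@t;d=R.T@np.linalg.inv(K)@np.array([u,v,1.]);return o+d*(z-o[2])/d[2]
def pts(r,K,T):
    v,u=np.mgrid[:r.shape[0],:r.shape[1]]
    p=np.stack([(u-K[0,2])/K[0,0]*r,(v-K[1,2])/K[1,1]*r,r],-1)
    return (p-T[:3,3])@T[:3,:3]
E
python3 - <<'E'
from h import *
for n in('top','scene'):
    f,r,K,T=grab(n); np.savez(n+'.npz',f=f,r=r,K=K,T=T); cv2.imwrite(f'pics/{n}0.png',f[:,:,::-1]); print(K,T)
print(get_obs())
E
```

```text
[[502.69906841   0.         316.66315921]
 [  0.         502.69906841 201.63667399]
 [  0.           0.           1.        ]] [[-0.02839949 -0.99935028 -0.02219214 -0.00471564]
 [-0.98871295  0.03135058 -0.14650542  0.61806506]
 [ 0.14710597  0.01778098 -0.98896091  1.25744482]
 [ 0.          0.          0.          1.        ]]
[[465.41059356   0.         328.02570387]
 [  0.         465.41059356 201.4406558 ]
 [  0.           0.           1.        ]] [[-0.62393034  0.78134219 -0.01467346  0.42808428]
 [ 0.45815091  0.35051002 -0.81684789 -0.18484275]
 [-0.63309453 -0.51637883 -0.57666647  1.72216666]
 [ 0.          0.          0.          1.        ]]
{'clock': 0.1, 'joint_pos': array([-1.12603682e+00,  2.41317365e-01,  3.85496445e-03,  1.33524187e+00,
       -6.90888037e-06,  1.57080164e+00]), 'joint_vel': array([ 0.00036113, -0.00139791,  0.00261878, -0.00258248, -0.00184324,
       -0.00027702]), 'tau': array([-5.02102357e-04, -3.73136973e+01,  2.53010470e+01,  1.08423567e-02,
       -1.26107657e-04, -2.63898620e-06]), 'eef_pos': array([ 0.21486705, -0.4508304 ,  0.23051062]), 'tool_rot': array([ 9.75375495e-01,  2.20548709e-01, -2.13772239e-04, -9.29720702e-04]), 'ft_force': array([-0.19361096,  0.49086274,  0.3836886 ]), 'ft_torque': array([-0.02392015, -0.01641221, -0.0561271 ]), 'grasp_force': 0.0, 'grip_width': 0.08553447628871699}
```

View pics/top0.png

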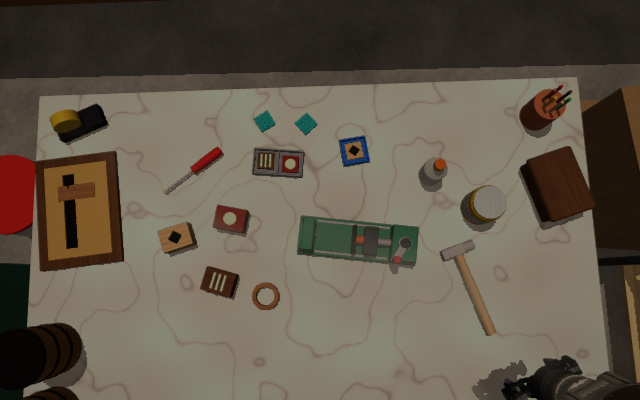

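View pics/scene0.png

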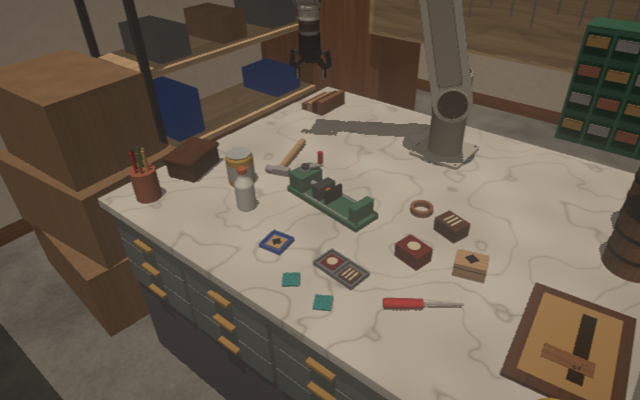

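The order tray (355,151 in top) holds a pale tile with a black diamond. Possible mix-ups in the top view are box_light (176,237), box_red (231,220), box_dark (220,282), the light tile itself (355,151) and the turquoise tiles (264,121) and (305,124). I choose box_light at (176,237). The clamp's fixed jaw is at left (307,236), the gearbox at right and the knob at (397,261).

```bash
python3 - <<'E'
from h import *
d=np.load('top.npz');f,r,K,T=[d[k] for k in 'frKT']
P=pts(r,K,T)
def show(nm,m):
    n,l,s,c=cv2.connectedComponentsWithStats(m.astype(np.uint8))
    for i in range(1,n):
        if s[i,4]<60: continue
        q=P[l==i]; rect=cv2.minAreaRect(q[:,:2].astype(np.float32))
        print(nm,c[i].round(0),s[i,4],'rect',np.round(rect[0],4),np.round(rect[1],4),round(rect[2],1),'z',np.percentile(q[:,2],[5,50,95]).round(4))
z=P[...,2]
x=np.zeros(z.shape,bool);x[195:310,140:260]=1
show('box',x&(abs(z-.045)<.008))
g=np.zeros(z.shape,bool);g[200:275,285:430]=1
show('bed',g&(abs(z-.02)<.006))
show('jaw70',g&(abs(z-.068)<.009)); 
show('hub',g&(z>.082)&(z<.1)); show('knob',g&(z>.1))
hsv=cv2.cvtColor(f,cv2.COLOR_RGB2HSV)
show('green',g&(abs(hsv[...,0].astype(int)-75)<15)&(hsv[...,1]>80)&(z>.01))
red=g&((hsv[...,0]<6)|(hsv[...,0]>172))&(hsv[...,1]>100)
show('red',red)
print('bench z',np.median(z[300:380,250:400]))
s=np.load('scene.npz')
a=cv2.resize(f[130:320,140:440],None,fx=2.6,fy=2.6,interpolation=cv2.INTER_CUBIC)
cv2.imwrite('pics/crop.png',np.clip(a[:,:,::-1]*1.6,0,255))
E
```

```text
box [229. 218.] 713 rect [0.5822 0.2052] [0.0821 0.0601] 77.8 z [0.0405 0.0448 0.0495]
box [175. 237.] 734 rect [0.5378 0.3466] [0.061  0.0821] 16.3 z [0.0399 0.0445 0.0488]
box [218. 281.] 747 rect [0.4208 0.2344] [0.0797 0.0601] 72.7 z [0.0398 0.0446 0.0488]
bed [343. 239.] 2337 rect [ 0.5219 -0.0958] [0.2496 0.1003] 82.2 z [0.0157 0.0199 0.024 ]
jaw70 [307. 233.] 350 rect [0.535  0.0024] [0.0282 0.0801] 82.2 z [0.0656 0.0697 0.0736]
jaw70 [354. 238.] 108 rect [ 0.519  -0.1139] [0.0101 0.0666] 82.1 z [0.0613 0.0654 0.07  ]
jaw70 [404. 241.] 566 rect [ 0.5025 -0.2391] [0.0649 0.0904] 82.2 z [0.069  0.0738 0.0766]
jaw70 [370. 240.] 383 rect [ 0.5138 -0.1561] [0.0353 0.0698] 82.8 z [0.0607 0.0651 0.069 ]
hub [402. 247.] 201 rect [ 0.4851 -0.2281] [0.0265 0.0717] 58.3 z [0.0846 0.0914 0.0962]
green [397. 232.] 459 rect [ 0.5088 -0.1578] [0.1489 0.2342] 4.2 z [0.0187 0.0739 0.0782]
green [384. 233.] 102 rect [ 0.532  -0.1977] [0.0297 0.0241] 87.9 z [0.0155 0.0201 0.0244]
green [304. 245.] 70 rect [0.5081 0.0122] [0.0373 0.0206] 70.2 z [0.0185 0.0691 0.073 ]
bench z -0.00047936825232137666[ WARN:0@0.092] global loadsave.cpp:1063 imwrite_ Unsupported depth image for selected encoder is fallbacked to CV_8U.
```

View pics/crop.png

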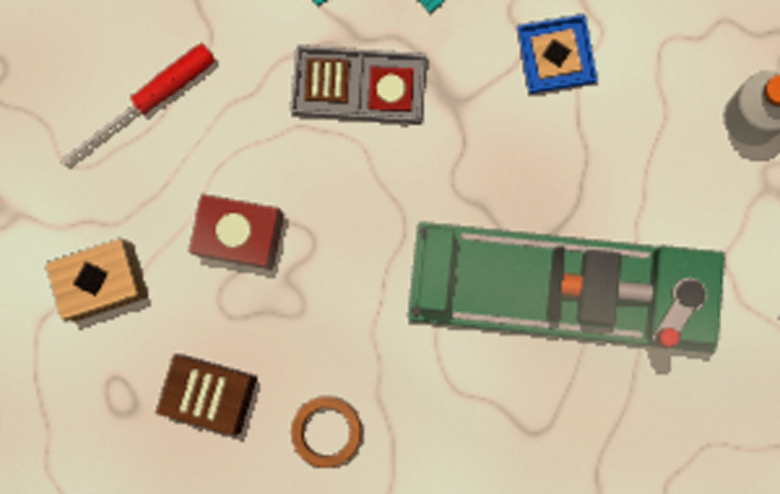

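The crop confirms it: the tray tile is pale with a black diamond, and the matching box is at top pixel (176,237). Measured sizes and heights fit (60x80x45 box, 80 mm jaw at z 70). Moving now.

Call:
send_rows --steps "1 0.015 0.037 0 0 0 0.094;1 0.015 0.037 0 0 0 0.094;1 0.015 0.037 0 0 0 0.094;1 0.015 0.037 0 0 0 0.094;1 0.015 0.037 0 0 0 0.094"

```text
clock: 0.52
eef_pos: [0.29, -0.2645, 0.2309]
tool_rot: [0.896, 0.443, -0.0, -0.0]
ft_force: [1.5, -0.1, 0.6]
grip_width: 0.0852
grasp_force: 0.0
```

Call:
send_rows --steps "1 0.015 0.037 0 0 0 0.094;1 0.015 0.037 0 0 0 0.094;1 0.015 0.037 0 0 0 0.094;1 0.015 0.037 0 0 0 0.094;1 0.015 0.037 0 0 0 0.094"

```text
clock: 0.93
eef_pos: [0.3651, -0.0794, 0.2312]
tool_rot: [0.768, 0.64, -0.0, 0.0]
ft_force: [1.4, -1.2, -0.3]
grip_width: 0.0854
grasp_force: 0.0
```

Call:
send_rows --steps "1 0.015 0.037 0 0 0 0.094;1 0.015 0.037 0 0 0 0.094;1 0.015 0.037 0 0 0 0.094;1 0.015 0.037 0 0 0 0.094;1 0.015 0.037 0 0 0 0.094"

```text
clock: 1.35
eef_pos: [0.4401, 0.1057, 0.231]
tool_rot: [0.598, 0.802, -0.0, -0.0]
ft_force: [1.3, -0.4, 0.6]
grip_width: 0.0859
grasp_force: 0.0
```

Call:
send_rows --steps "1 0.015 0.037 0 0 0 0;1 0.015 0.037 0 0 0 0;1 0.015 0.037 0 0 0 0;1 0.015 0.037 0 0 0 0;1 0.015 0.037 0 0 0 0"

```text
clock: 1.77
eef_pos: [0.5152, 0.2905, 0.2306]
tool_rot: [0.6, 0.8, -0.001, -0.0]
ft_force: [1.0, 0.0, 0.1]
grip_width: 0.0855
grasp_force: 0.0
```

Call:
send_rows --steps "1 0.0112 0.028 0 0 0 0;1 0.0112 0.028 0 0 0 0;1 0 0 -0.03 0 0 0;1 0 0 -0.04 0 0 0;1 0 0 -0.04 0 0 0"

```text
clock: 2.18
eef_pos: [0.5382, 0.346, 0.1204]
tool_rot: [0.599, 0.8, 0.001, 0.001]
ft_force: [0.2, 0.2, -0.9]
grip_width: 0.0851
grasp_force: 0.0
```

Call:
send_rows --steps "1 0 0 -0.04 0 0 0;1 0 0 -0.03 0 0 0;1 0 0 -0.02 0 0 0;1 0 0 -0.012 0 0 0;1 0 0 -0.01 0 0 0"

```text
clock: 2.6
eef_pos: [0.5366, 0.3441, 0.0072]
tool_rot: [0.6, 0.8, -0.001, -0.0]
ft_force: [0.2, 0.1, -0.0]
grip_width: 0.0852
grasp_force: 0.0
```

Call:
send_rows --steps "-1 0 0 0 0 0 0;-1 0 0 0 0 0 0;-1 0 0 0 0 0 0;-1 0 0 0 0 0 0;-1 0 0 0 0 0 0"

```text
clock: 3.02
eef_pos: [0.5384, 0.3452, 0.0108]
tool_rot: [0.6, 0.8, 0.001, 0.0]
ft_force: [0.3, 0.8, -2.0]
grip_width: 0.0595
grasp_force: 66.4
```

```bash
python3 - <<'E'
from h import *
d=np.load('top.npz');f,r,K,T=[d[k] for k in 'frKT']
yc=np.array([np.cos(np.radians(82.2)),np.sin(np.radians(82.2))]);xc=np.array([yc[1],-yc[0]])
O=np.array([.535,.0024])-.0638*yc
print('O',O,'axis',O-.18*yc)
for n in('top','scene'):
    d=np.load(n+'.npz');f,r,K,T=[d[k] for k in 'frKT'];P=pts(r,K,T)
    q=P-np.array([*O,0]);Y=q[...,:2]@yc;X=q[...,:2]@xc;z=P[...,2]
    hsv=cv2.cvtColor(f,cv2.COLOR_RGB2HSV)
    near=np.hypot(X,Y+.18)<.08
    m=near&((hsv[...,0]<8)|(hsv[...,0]>170))&(hsv[...,1]>110)&(z>.08)
    print(n,m.sum(),'knob',np.median(X[m]),np.median(Y[m]),np.percentile(z[m],[0,50,100]),'px',np.argwhere(m).mean(0))
    v,u=np.argwhere(m).mean(0); print(ray(u,v,K,T,.132),ray(u,v,K,T,.115))
    m=(abs(X)<.04)&(abs(z-.0655)<.006)&(Y<-.02)&(Y>-.14); print('jaw Y',np.histogram(Y[m],np.arange(-.14,-.02,.004)))
E
```

```text
O [ 0.52634135 -0.06080971] axis [ 0.50191254 -0.23914432]
top 42 knob -0.04457219890903463 -0.15793943361073043 [0.12436554 0.13203066 0.13702124] px [259.33333333 397.        ]
[ 0.46061981 -0.2111836   0.132     ] [ 0.46110975 -0.21351345  0.115     ]
jaw Y (array([ 0,  0,  0,  0,  0,  0, 17, 39, 47, 43, 41, 47, 41, 47, 42, 14,  0,
        0,  0,  0, 27, 44, 35,  0,  0,  0,  0,  0,  0]), array([-0.14 , -0.136, -0.132, -0.128, -0.124, -0.12 , -0.116, -0.112,
       -0.108, -0.104, -0.1  , -0.096, -0.092, -0.088, -0.084, -0.08 ,
       -0.076, -0.072, -0.068, -0.064, -0.06 , -0.056, -0.052, -0.048,
       -0.044, -0.04 , -0.036, -0.032, -0.028, -0.024]))
scene 50 knob -0.04040619298485951 -0.15468902079034197 [0.09411151 0.11774456 0.13490209] px [156.76 319.5 ]
[ 0.48444933 -0.19228277  0.132     ] [ 0.46172538 -0.21154829  0.115     ]
jaw Y (array([ 0,  0,  0,  0,  0,  1,  6, 12, 14, 22, 15, 13, 21, 12, 26, 26,  1,
        0,  1,  0,  6, 18, 27, 15,  1,  0,  0,  0,  0]), array([-0.14 , -0.136, -0.132, -0.128, -0.124, -0.12 , -0.116, -0.112,
       -0.108, -0.104, -0.1  , -0.096, -0.092, -0.088, -0.084, -0.08 ,
       -0.076, -0.072, -0.068, -0.064, -0.06 , -0.056, -0.052, -0.048,
       -0.044, -0.04 , -0.036, -0.032, -0.028, -0.024]))
```

Call:
send_rows --steps "-1 0 0 0.015 0 0 0;-1 0 0 0.03 0 0 0;-1 0 0 0.035 0 0 0;-1 0 -0.01 0.035 0 0 0;-1 -0.0007 -0.03 0.02 0 0 0"

```text
clock: 3.43
eef_pos: [0.5387, 0.3088, 0.1494]
tool_rot: [0.598, 0.801, 0.005, 0.001]
ft_force: [1.1, 0.4, -0.5]
grip_width: 0.0592
grasp_force: 66.6
```

Call:
send_rows --steps "-1 -0.001 -0.036 0 0 0 -0.042;-1 -0.001 -0.036 0 0 0 -0.042;-1 -0.001 -0.036 0 0 0 -0.042;-1 -0.001 -0.036 0 0 0 -0.042;-1 -0.001 -0.036 0 0 0 -0.042"

```text
clock: 3.85
eef_pos: [0.5317, 0.1231, 0.1452]
tool_rot: [0.681, 0.732, 0.001, 0.001]
ft_force: [0.8, -0.3, -0.9]
grip_width: 0.0592
grasp_force: 66.6
```

Call:
send_rows --steps "-1 -0.001 -0.036 0 0 0 -0.042;-1 -0.001 -0.036 0 0 0 -0.042;-1 -0.001 -0.036 0 0 0 -0.042;-1 -0.001 -0.036 0 0 0 -0.042;-1 -0.001 -0.034 0 0 0 -0.042"

```text
clock: 4.27
eef_pos: [0.5267, -0.0553, 0.1452]
tool_rot: [0.754, 0.657, 0.0, 0.001]
ft_force: [1.4, 0.3, -1.5]
grip_width: 0.0593
grasp_force: 66.6
```

Call:
send_rows --steps "-1 0 0 0 0 0 0;-1 0 0 0 0 0 0;-1 0 0 0 0 0 0;-1 0 0 0 0 0 0;-1 0 0 0 0 0 0"

```text
clock: 4.68
eef_pos: [0.527, -0.052, 0.1445]
tool_rot: [0.753, 0.658, 0.0, 0.0]
ft_force: [-0.5, -0.3, -2.0]
grip_width: 0.0591
grasp_force: 66.6
```

```bash
python3 - <<'E'
from h import *
o=get_obs();print(o['eef_pos'],o['tool_rot'],o['ft_force'],o['grip_width'])
f,r,K,T=grab('scene');cv2.imwrite('pics/s1.png',np.clip(cv2.resize(f[90:300,220:520],None,fx=2.6,fy=2.6)[:,:,::-1]*1.5,0,255).astype(np.uint8))
E
```

```text
[ 0.52696381 -0.05204583  0.14445136] [7.52764039e-01 6.58290422e-01 1.50524216e-04 1.99760293e-06] [-0.53988177 -0.30444159 -2.02941922] 0.05912763024335768
```

View pics/s1.png

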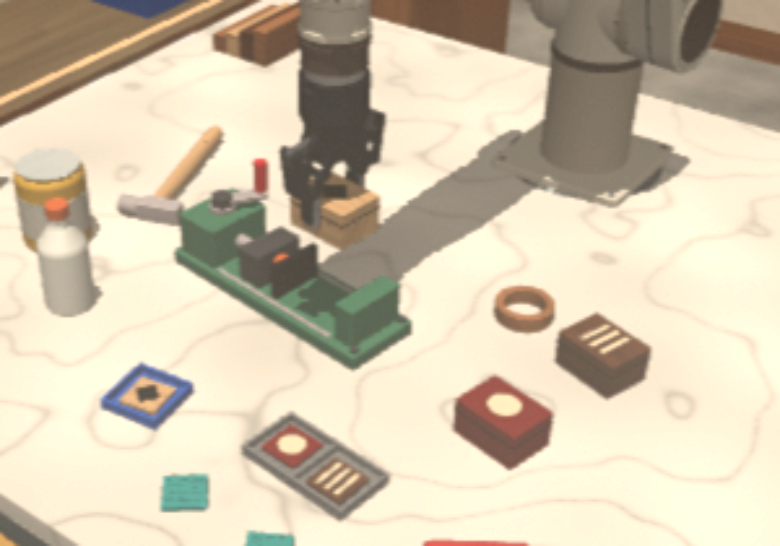

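The box is held level at (335,210) of the crop. I'll check where its ends sit relative to the clamp before lowering.

```bash
python3 - <<'E'
from h import *
yc=np.array([np.cos(np.radians(82.2)),np.sin(np.radians(82.2))]);xc=np.array([yc[1],-yc[0]])
O=np.array([.52634,-.06081])
for n in('top','scene'):
    f,r,K,T=grab(n);P=pts(r,K,T);q=P[...,:2]-O;Y=q@yc;X=q@xc;z=P[...,2]
    m=(abs(X)<.045)&(abs(Y)<.065)&(z>.125)&(z<.195)&(r>0)
    hsv=cv2.cvtColor(f,cv2.COLOR_RGB2HSV);m&=(hsv[...,1]>70)&(hsv[...,0]<25)
    print(n,m.sum(),'X',np.percentile(X[m],[1,5,50,95,99]).round(4),'Y',np.percentile(Y[m],[1,5,50,95,99]).round(4),'z',np.percentile(z[m],[1,50,99]).round(4))
    e=m&(Y>.03)&(z<.165); print(' end face Y',np.median(Y[e]) if e.any() else None,np.histogram(Y[m],np.arange(-.05,.07,.005))[0])
E
```

```text
Traceback (most recent call last):
IndexError: index -1 is out of bounds for axis 0 with size 0
```

Top is occluded by the arm, so I'll use the scene view only.

```bash
python3 - <<'E'
from h import *
yc=np.array([np.cos(np.radians(82.2)),np.sin(np.radians(82.2))]);xc=np.array([yc[1],-yc[0]])
O=np.array([.52634,-.06081])
f,r,K,T=grab('scene');P=pts(r,K,T);q=P[...,:2]-O;Y=q@yc;X=q@xc;z=P[...,2]
hsv=cv2.cvtColor(f,cv2.COLOR_RGB2HSV)
m=(abs(X)<.05)&(abs(Y)<.065)&(z>.12)&(z<.2)&(hsv[...,1]>70)&(hsv[...,0]<28)
print(m.sum());e=m&(Y>.035)&(z<.168);print('end',e.sum(),np.percentile(Y[e],[10,50,90]),'X of end',np.percentile(X[e],[2,98]),'slope',np.polyfit(X[e],Y[e],1))
e=m&(X>.02)&(z<.168)&(Y<.04);print('side X',e.sum(),np.median(X[e]));print('z',np.percentile(z[m],[1,50,99]),'Ymin/max',Y[m].min(),Y[m].max())
E
```

```text
513
end 166 [0.04205832 0.05013655 0.05224637] X of end [-0.02406186  0.03056132] slope [-0.11122472  0.04975217]
side X 112 0.02821053117396998
z [0.13602023 0.16736426 0.18188464] Ymin/max -0.029322009198740333 0.05593194042913112
```

Call:
send_rows --steps "-1 0 -0.003 -0.02 0 0 0;-1 0 0 -0.03 0 0 0;-1 0 0 -0.03 0 0 0;-1 0 0 -0.018 0 0 0;-1 0 0 -0.01 0 0 0"

```text
clock: 5.25
eef_pos: [0.5247, -0.0555, 0.0335]
tool_rot: [0.753, 0.658, -0.002, -0.002]
ft_force: [-0.1, 0.6, -1.3]
grip_width: 0.0592
grasp_force: 66.7
```

Call:
send_rows --steps "-1 0 0 -0.004 0 0 0;-1 0 0 -0.001 0 0 0;-1 0 0 0 0 0 0;-1 0 0 0 0 0 0;-1 0 0 0 0 0 0"

```text
clock: 5.67
eef_pos: [0.528, -0.0564, 0.0324]
tool_rot: [0.753, 0.657, 0.001, 0.001]
ft_force: [0.5, 1.0, -1.0]
grip_width: 0.0592
grasp_force: 66.6
```

Call:
send_rows --steps "-1 0 0 -0.001 0 0 0;-1 0 0 -0.001 0 0 0;-1 0 0 0 0 0 0;-1 0 0 0 0 0 0;-1 0 0 0 0 0 0"

```text
clock: 6.08
eef_pos: [0.5277, -0.0565, 0.0307]
tool_rot: [0.754, 0.657, 0.001, 0.001]
ft_force: [-1.7, -0.3, 5.1]
grip_width: 0.0591
grasp_force: 67.3
```

Call:
send_rows --steps "1 0 0 0 0 0 0;1 0 0 0 0 0 0;1 0 0 0 0 0 0;1 0 0 0 0 0 0;1 0 0 0 0 0 0"

```text
clock: 6.5
eef_pos: [0.5268, -0.0563, 0.0292]
tool_rot: [0.754, 0.657, -0.0, -0.0]
ft_force: [0.8, -0.2, -0.5]
grip_width: 0.0853
grasp_force: 0.0
```

Call:
send_rows --steps "1 0 0 0.02 0 0 0;1 0 0 0.04 0 0 0;1 0 0 0.04 0 0 0;1 -0.01 -0.02 0.04 0 0 0;1 -0.02 -0.036 0 0 0 0"

```text
clock: 6.92
eef_pos: [0.5044, -0.1097, 0.1737]
tool_rot: [0.752, 0.66, 0.005, 0.006]
ft_force: [3.0, -1.3, 0.5]
grip_width: 0.0849
grasp_force: 0.0
```

Call:
send_rows --steps "1 -0.018 -0.036 0 0 0 0;1 -0.018 -0.036 0 0 0 0;1 0 -0.03 0 0 0 0;1 0 0 0 0 0 0;1 0 0 0 0 0 0"

```text
clock: 7.33
eef_pos: [0.4614, -0.2139, 0.1656]
tool_rot: [0.755, 0.656, 0.0, -0.0]
ft_force: [0.1, 0.7, 0.3]
grip_width: 0.0855
grasp_force: 0.0
```

```bash
cat > m.py <<'E'
from h import *
yc=np.array([np.cos(np.radians(82.2)),np.sin(np.radians(82.2))]);xc=np.array([yc[1],-yc[0]])
O=np.array([.52634,-.06081])
print(get_obs()['eef_pos'])
for n in('top','scene'):
    f,r,K,T=grab(n);cv2.imwrite(f'pics/{n}_m.png',f[:,:,::-1]);P=pts(r,K,T);q=P[...,:2]-O;Y=q@yc;X=q@xc;z=P[...,2]
    hsv=cv2.cvtColor(f,cv2.COLOR_RGB2HSV)
    m=(abs(X)<.05)&(Y>-.06)&(Y<.07)&(abs(z-.065)<.006)&(hsv[...,0]<28)&(hsv[...,1]>70)
    if m.sum()>20:
        rc=cv2.minAreaRect(np.stack([X[m],Y[m]],1).astype(np.float32));print(n,'box in clamp',m.sum(),np.round(rc[0],4),np.round(rc[1],4),rc[2])
    m=(abs(X)<.034)&(abs(z-.0655)<.006)&(Y<-.005)&(Y>-.15)&(hsv[...,1]<70);h=np.histogram(Y[m],np.arange(-.12,0,.004))
    print(' pad/jaw',[(round(a,3),int(c)) for a,c in zip(h[1],h[0]) if c])
    m=(np.hypot(X,Y+.18)<.08)&((hsv[...,0]<8)|(hsv[...,0]>170))&(hsv[...,1]>110)&(z>.09)&(z<.14)
    if m.sum()>5:
        v,u=np.argwhere(m).mean(0);print(' knob',m.sum(),np.median(X[m]),np.median(Y[m]),ray(u,v,K,T,.132 if n=='top' else .115))
E
python3 m.py
```

```text
[ 0.46136416 -0.21393879  0.16560482]
top box in clamp 668 [ 0.0024 -0.0055] [0.0602 0.1052] 0.25528684258461
 pad/jaw [(np.float64(-0.116), 19), (np.float64(-0.112), 38), (np.float64(-0.108), 43), (np.float64(-0.104), 44), (np.float64(-0.1), 43), (np.float64(-0.096), 40), (np.float64(-0.092), 42), (np.float64(-0.088), 43), (np.float64(-0.084), 40), (np.float64(-0.08), 10), (np.float64(-0.06), 22), (np.float64(-0.056), 44), (np.float64(-0.052), 36), (np.float64(-0.008), 2)]
scene box in clamp 301 [ 0.001  -0.0065] [0.1046 0.0639] 88.423095703125
 pad/jaw [(np.float64(-0.116), 4), (np.float64(-0.112), 13), (np.float64(-0.108), 14), (np.float64(-0.104), 17), (np.float64(-0.1), 18), (np.float64(-0.096), 15), (np.float64(-0.092), 11), (np.float64(-0.088), 19), (np.float64(-0.084), 20), (np.float64(-0.08), 28), (np.float64(-0.076), 2), (np.float64(-0.064), 1), (np.float64(-0.06), 4), (np.float64(-0.056), 11), (np.float64(-0.052), 31), (np.float64(-0.048), 11), (np.float64(-0.008), 1)]
 knob 40 -0.0412250301393567 -0.15414921795391634 [ 0.46465134 -0.20791243  0.115     ]
```

```bash
python3 - <<'E'
from m import *
f,r,K,T=grab('top');P=pts(r,K,T);q=P[...,:2]-O;Y=q@yc;X=q@xc;z=P[...,2]
hsv=cv2.cvtColor(f,cv2.COLOR_RGB2HSV);green=(hsv[...,0]>60)&(hsv[...,0]<95)
def R(nm,m):
    rc=cv2.minAreaRect(np.stack([X[m],Y[m]],1).astype(np.float32));print(nm,m.sum(),np.round(rc[0],4),np.round(rc[1],4),round(rc[2],1),'X',np.percentile(X[m],[1,50,99]).round(4))
B=(abs(X)<.06)
R('box',B&(abs(z-.065)<.006)&(Y>-.045)&(Y<.07)&~green&(hsv[...,0]<28)&(hsv[...,1]>70))
R('jaw',B&(abs(z-.07)<.006)&(Y>.045)&(Y<.1)&green)
R('pad',B&(abs(z-.066)<.006)&(Y>-.065)&(Y<-.045))
R('mj',B&(abs(z-.066)<.006)&(Y>-.12)&(Y<-.075))
cv2.imwrite('pics/t2.png',np.clip(cv2.resize(f[190:290,280:440],None,fx=5,fy=5,interpolation=cv2.INTER_CUBIC)[:,:,::-1]*1.5,0,255).astype(np.uint8))
E
```

```text
[ 0.46166354 -0.21205713  0.16541399]
top box in clamp 668 [ 0.0022 -0.0057] [0.0601 0.1054] 0.0020605914760380983
 pad/jaw [(np.float64(-0.116), 14), (np.float64(-0.112), 41), (np.float64(-0.108), 44), (np.float64(-0.104), 40), (np.float64(-0.1), 43), (np.float64(-0.096), 44), (np.float64(-0.092), 39), (np.float64(-0.088), 46), (np.float64(-0.084), 41), (np.float64(-0.08), 7), (np.float64(-0.06), 21), (np.float64(-0.056), 39), (np.float64(-0.052), 36), (np.float64(-0.008), 2)]
scene box in clamp 302 [ 0.0013 -0.0037] [0.1037 0.0627] 89.5606460571289
 pad/jaw [(np.float64(-0.116), 4), (np.float64(-0.112), 14), (np.float64(-0.108), 16), (np.float64(-0.104), 12), (np.float64(-0.1), 18), (np.float64(-0.096), 19), (np.float64(-0.092), 11), (np.float64(-0.088), 19), (np.float64(-0.084), 24), (np.float64(-0.08), 20), (np.float64(-0.076), 3), (np.float64(-0.06), 5), (np.float64(-0.056), 17), (np.float64(-0.052), 27), (np.float64(-0.048), 15)]
 knob 40 -0.04064511601485686 -0.15381467110401775 [ 0.46271653 -0.20981076  0.115     ]
box 661 [0.0022 0.0072] [0.0597 0.08  ] 0.2 X [-0.0273  0.0023  0.0316]
jaw 85 [-0.0002  0.0647] [0.0762 0.0237] 0.2 X [-0.0381 -0.0272  0.0373]
pad 109 [ 0.0001 -0.0543] [0.0111 0.0666] 89.6 X [-0.0329  0.      0.0331]
mj 372 [ 0.0004 -0.096 ] [0.0348 0.0699] 89.3 X [-0.0338  0.0001  0.0339]
```

View pics/t2.png

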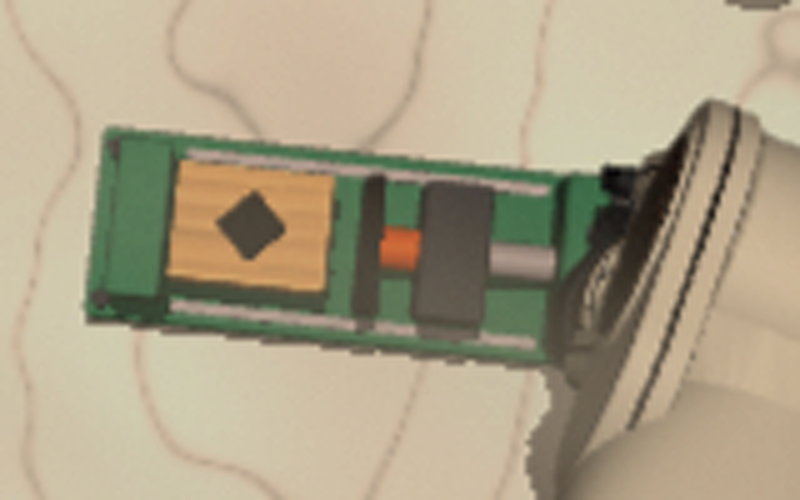

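The box is square (0.2°), but the camera shows it 2.2 mm off in clamp +x (box at (250,225) of the crop). I'll re-centre it by closing the fingers around a pose shifted by −2.2 mm.

Call:
send_rows --steps "1 0.0155 0.0375 0 0 0 0;1 0.0155 0.0375 0 0 0 0;1 0.0155 0.0375 0 0 0 0;1 0.0155 0.0375 0 0 0 0;1 0.0018 0.0083 -0.01 0 0 0"

```text
clock: 8.0
eef_pos: [0.5291, -0.0482, 0.1574]
tool_rot: [0.751, 0.66, 0.003, 0.001]
ft_force: [0.8, -1.1, 0.2]
grip_width: 0.0853
grasp_force: 0.0
```

Call:
send_rows --steps "1 0 0 -0.04 0 0 0;1 0 0 -0.04 0 0 0;1 0 0 -0.03 0 0 0;1 0 0 -0.0185 0 0 0;1 0 0 0 0 0 0"

```text
clock: 8.42
eef_pos: [0.5211, -0.0528, 0.0224]
tool_rot: [0.753, 0.658, -0.003, -0.004]
ft_force: [-0.1, -0.2, -0.6]
grip_width: 0.0858
grasp_force: 0.0
```

Call:
send_rows --steps "-1 0 0 0 0 0 0;-1 0 0 0 0 0 0;-1 0 0 0 0 0 0;-1 0 0 0 0 0 0;-1 0 0 0 0 0 0"

```text
clock: 8.83
eef_pos: [0.5272, -0.0543, 0.0291]
tool_rot: [0.753, 0.657, 0.001, 0.001]
ft_force: [0.8, -0.3, 4.6]
grip_width: 0.0597
grasp_force: 65.6
```

Call:
send_rows --steps "1 0 0 0 0 0 0;1 0 0 0 0 0 0;1 0 0 0 0 0 0;1 0 0 0 0 0 0;1 0 0 0 0 0 0"

```text
clock: 9.25
eef_pos: [0.5254, -0.0543, 0.0271]
tool_rot: [0.754, 0.657, -0.0, -0.0]
ft_force: [-0.4, -0.2, 0.0]
grip_width: 0.0854
grasp_force: 0.0
```

Call:
send_rows --steps "1 0 0 0.02 0 0 0;1 0 0 0.04 0 0 0;1 0 0 0.04 0 0 0;1 -0.01 -0.02 0.04 0 0 0;1 -0.02 -0.036 0 0 0 0"

```text
clock: 9.67
eef_pos: [0.5031, -0.1075, 0.1714]
tool_rot: [0.752, 0.66, 0.005, 0.006]
ft_force: [2.0, -2.0, -0.2]
grip_width: 0.0854
grasp_force: 0.0
```

Call:
send_rows --steps "1 -0.018 -0.036 0 0 0 0;1 -0.018 -0.036 0 0 0 0;1 0 -0.03 0 0 0 0;1 0 0 0 0 0 0;1 0 0 0 0 0 0"

```text
clock: 10.08
eef_pos: [0.46, -0.2118, 0.1634]
tool_rot: [0.755, 0.656, 0.0, -0.0]
ft_force: [0.1, 0.8, -0.1]
grip_width: 0.0857
grasp_force: 0.0
```

```bash
python3 - <<'E'
from m import *
f,r,K,T=grab('top');P=pts(r,K,T);q=P[...,:2]-O;Y=q@yc;X=q@xc;z=P[...,2]
hsv=cv2.cvtColor(f,cv2.COLOR_RGB2HSV)
m=(abs(X)<.06)&(abs(z-.065)<.006)&(Y>-.045)&(Y<.07)&(hsv[...,0]<28)&(hsv[...,1]>70)
rc=cv2.minAreaRect(np.stack([X[m],Y[m]],1).astype(np.float32));print('BOX',rc)
E
```

```text
[ 0.46002765 -0.21180598  0.16344813]
top box in clamp 662 [ 0.0015 -0.0056] [0.0599 0.105 ] 0.2183697670698166
 pad/jaw [(np.float64(-0.116), 19), (np.float64(-0.112), 38), (np.float64(-0.108), 43), (np.float64(-0.104), 42), (np.float64(-0.1), 42), (np.float64(-0.096), 46), (np.float64(-0.092), 41), (np.float64(-0.088), 43), (np.float64(-0.084), 42), (np.float64(-0.08), 11), (np.float64(-0.06), 23), (np.float64(-0.056), 45), (np.float64(-0.052), 34), (np.float64(-0.008), 2)]
scene box in clamp 295 [ 0.0014 -0.0067] [0.1051 0.0642] 88.93795776367188
 pad/jaw [(np.float64(-0.116), 5), (np.float64(-0.112), 11), (np.float64(-0.108), 14), (np.float64(-0.104), 18), (np.float64(-0.1), 14), (np.float64(-0.096), 13), (np.float64(-0.092), 20), (np.float64(-0.088), 16), (np.float64(-0.084), 18), (np.float64(-0.08), 26), (np.float64(-0.06), 5), (np.float64(-0.056), 18), (np.float64(-0.052), 24), (np.float64(-0.048), 12), (np.float64(-0.02), 1), (np.float64(-0.008), 3)]
 knob 41 -0.04033648125539502 -0.1533870732944081 [ 0.46267151 -0.21002007  0.115     ]
BOX ((0.001506667584180832, 0.006912272423505783), (0.07981579005718231, 0.059790462255477905), 89.74470520019531)
```

Call:
send_rows --steps "1 -0.0005 0.0005 -0.02 0 0 0;1 0 0 -0.025 0 0 0;1 0 0 -0.012 0 0 0;1 0 0 -0.005 0 0 0;1 0 0 0 0 0 0"

```text
clock: 10.65
eef_pos: [0.4593, -0.2083, 0.1002]
tool_rot: [0.753, 0.658, -0.001, -0.002]
ft_force: [-0.2, 0.8, -0.0]
grip_width: 0.0856
grasp_force: 0.0
```

Call:
send_rows --steps "-1 0 0 0 0 0 0;-1 0 0 0 0 0 0;-1 0 0 0 0 0 0;-1 0 0 0 0 0 0;-1 0 0 0 0 0 0"

```text
clock: 11.07
eef_pos: [0.4604, -0.2101, 0.1022]
tool_rot: [0.754, 0.657, 0.0, 0.001]
ft_force: [0.4, 0.0, -0.4]
grip_width: 0.0255
grasp_force: 0.0
```

Call:
send_rows --steps "-1 0 0 0 0 0 0;-1 0 0 0 0 0 0;-1 0 0 0 0 0 0;-1 0 0 0 0 0 0;-1 0 0 0 0 0 0"

```text
clock: 11.48
eef_pos: [0.4598, -0.21, 0.1023]
tool_rot: [0.754, 0.657, 0.0, 0.0]
ft_force: [-2.4, 1.7, 6.2]
grip_width: 0.0163
grasp_force: 58.5
```

```bash
python3 - <<'E'
from m import *
o=get_obs();print(o['eef_pos'],o['ft_force'],o['grip_width'])
f,r,K,T=grab('scene');cv2.imwrite('pics/s2.png',np.clip(cv2.resize(f[90:240,240:420],None,fx=4,fy=4)[:,:,::-1]*1.5,0,255).astype(np.uint8))
E
```

```text
[ 0.4598341  -0.20995038  0.10226012]
top box in clamp 667 [ 0.0013 -0.0059] [0.0607 0.1052] 0.20857983827590942
 pad/jaw [(np.float64(-0.116), 14), (np.float64(-0.112), 42), (np.float64(-0.108), 43), (np.float64(-0.104), 38), (np.float64(-0.1), 43), (np.float64(-0.096), 44), (np.float64(-0.092), 41), (np.float64(-0.088), 43), (np.float64(-0.084), 39), (np.float64(-0.08), 12), (np.float64(-0.06), 24), (np.float64(-0.056), 41), (np.float64(-0.052), 33), (np.float64(-0.008), 2)]
scene box in clamp 296 [-0.0003 -0.0051] [0.1039 0.0623] 89.08927917480469
 pad/jaw [(np.float64(-0.116), 4), (np.float64(-0.112), 13), (np.float64(-0.108), 17), (np.float64(-0.104), 16), (np.float64(-0.1), 16), (np.float64(-0.096), 15), (np.float64(-0.092), 14), (np.float64(-0.088), 19), (np.float64(-0.084), 22), (np.float64(-0.08), 20), (np.float64(-0.076), 1), (np.float64(-0.06), 5), (np.float64(-0.056), 12), (np.float64(-0.052), 32), (np.float64(-0.048), 10), (np.float64(-0.016), 1), (np.float64(-0.008), 1)]
 knob 14 -0.04351128975935413 -0.15089527686452553 [ 0.46199897 -0.20489649  0.115     ]
[ 0.459817   -0.20993235  0.10223892] [-1.00824031  1.3408384   5.68878033] 0.01614217590428628
```

View pics/s2.png

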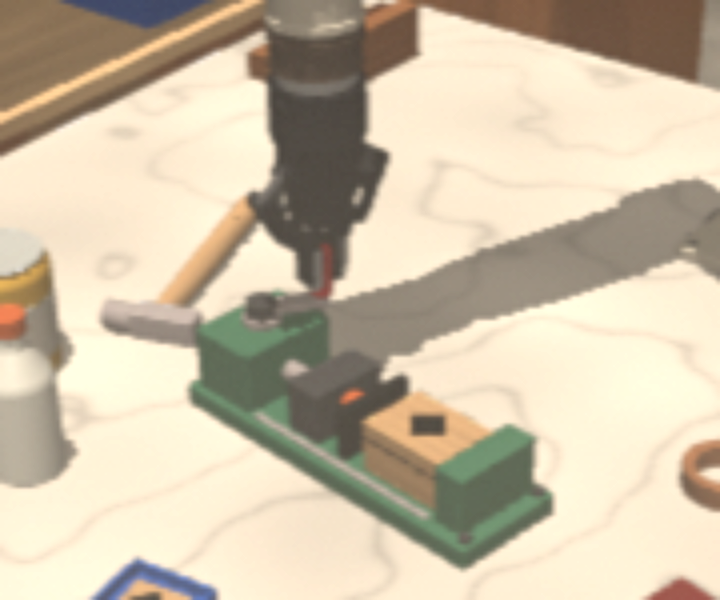

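The knob is gripped upright (around (322,270) of the crop). I'll compute the circle increments.

```bash
python3 - <<'E'
import numpy as np
a=np.radians(145.9-10*np.arange(0,37));p=np.round(.05*np.c_[np.cos(a),np.sin(a)],4)
d=np.diff(p,axis=0)
for i in range(0,36): print(i,end=' '); print(*d[i].round(4),end='; ' if i%5<4 else '\n')
E
```

```text
0 0.0055 0.0068; 1 0.0066 0.0057; 2 0.0075 0.0045; 3 0.0081 0.0031; 4 0.0086 0.0016
5 0.0087 0.0002; 6 0.0086 -0.0014; 7 0.0082 -0.0029; 8 0.0076 -0.0042; 9 0.0068 -0.0055
10 0.0057 -0.0066; 11 0.0045 -0.0075; 12 0.0031 -0.0081; 13 0.0016 -0.0086; 14 0.0002 -0.0087
15 -0.0014 -0.0086; 16 -0.0029 -0.0082; 17 -0.0042 -0.0076; 18 -0.0055 -0.0068; 19 -0.0066 -0.0057
20 -0.0075 -0.0045; 21 -0.0081 -0.0031; 22 -0.0086 -0.0016; 23 -0.0087 -0.0002; 24 -0.0086 0.0014
25 -0.0082 0.0029; 26 -0.0076 0.0042; 27 -0.0068 0.0055; 28 -0.0057 0.0066; 29 -0.0045 0.0075
30 -0.0031 0.0081; 31 -0.0016 0.0086; 32 -0.0002 0.0087; 33 0.0014 0.0086; 34 0.0029 0.0082
35 0.0042 0.0076;
```

Call:
send_rows --steps "-1 0.0055 0.0068 0 0 0 0;-1 0.0066 0.0057 0 0 0 0;-1 0.0075 0.0045 0 0 0 0;-1 0.0081 0.0031 0 0 0 0;-1 0.0086 0.0016 0 0 0 0"

```text
clock: 12.05
eef_pos: [0.4962, -0.1885, 0.1022]
tool_rot: [0.754, 0.657, -0.001, 0.0]
ft_force: [-1.8, -1.2, 5.4]
grip_width: 0.0162
grasp_force: 58.6
```

Call:
send_rows --steps "-1 0.0087 0.0002 0 0 0 0;-1 0.0086 -0.0014 0 0 0 0;-1 0.0082 -0.0029 0 0 0 0;-1 0.0076 -0.0042 0 0 0 0;-1 0.0068 -0.0055 0 0 0 0"

```text
clock: 12.47
eef_pos: [0.536, -0.2025, 0.1022]
tool_rot: [0.754, 0.657, -0.001, 0.0]
ft_force: [-4.6, -1.8, 5.8]
grip_width: 0.0162
grasp_force: 58.7
```

Low forces, good tracking. Continuing.

Call:
send_rows --steps "-1 0.0057 -0.0066 0 0 0 0;-1 0.0045 -0.0075 0 0 0 0;-1 0.0031 -0.0081 0 0 0 0;-1 0.0016 -0.0086 0 0 0 0;-1 0.0002 -0.0087 0 0 0 0"

```text
clock: 12.88
eef_pos: [0.551, -0.2413, 0.1022]
tool_rot: [0.753, 0.658, 0.0, -0.001]
ft_force: [-4.5, 3.4, 7.1]
grip_width: 0.0164
grasp_force: 58.8
```

Call:
send_rows --steps "-1 -0.0014 -0.0086 0 0 0 0;-1 -0.0029 -0.0082 0 0 0 0;-1 -0.0042 -0.0076 0 0 0 0;-1 -0.0055 -0.0068 0 0 0 0;-1 -0.0066 -0.0057 0 0 0 0"

```text
clock: 13.3
eef_pos: [0.5316, -0.278, 0.1023]
tool_rot: [0.753, 0.658, 0.002, 0.0]
ft_force: [0.7, 3.7, 4.5]
grip_width: 0.0161
grasp_force: 58.6
```

Call:
send_rows --steps "-1 -0.0075 -0.0045 0 0 0 0;-1 -0.0081 -0.0031 0 0 0 0;-1 -0.0086 -0.0016 0 0 0 0;-1 -0.0087 -0.0002 0 0 0 0;-1 -0.0086 0.0014 0 0 0 0"

```text
clock: 13.72
eef_pos: [0.4895, -0.2872, 0.1023]
tool_rot: [0.754, 0.657, 0.001, 0.001]
ft_force: [3.8, 1.8, 5.6]
grip_width: 0.016
grasp_force: 58.7
```

Call:
send_rows --steps "-1 -0.0082 0.0029 0 0 0 0;-1 -0.0076 0.0042 0 0 0 0;-1 -0.0068 0.0055 0 0 0 0;-1 -0.0057 0.0066 0 0 0 0;-1 -0.0045 0.0075 0 0 0 0"

```text
clock: 14.13
eef_pos: [0.4562, -0.2608, 0.1022]
tool_rot: [0.754, 0.657, -0.0, 0.002]
ft_force: [3.4, -2.0, 6.0]
grip_width: 0.0162
grasp_force: 58.6
```

Call:
send_rows --steps "-1 -0.0031 0.0081 0 0 0 0;-1 -0.0016 0.0086 0 0 0 0;-1 -0.0002 0.0087 0 0 0 0;-1 0.0014 0.0086 0 0 0 0;-1 0.0029 0.0082 0 0 0 0"

```text
clock: 14.55
eef_pos: [0.4549, -0.2186, 0.1022]
tool_rot: [0.754, 0.657, -0.001, 0.001]
ft_force: [0.0, -3.2, 6.8]
grip_width: 0.0162
grasp_force: 58.9
```

```bash
python3 m.py
```

```text
[ 0.45492492 -0.21863426  0.10220359]
top box in clamp 684 [ 0.0014 -0.0051] [0.0601 0.1093] 0.10859431326389313
 pad/jaw [(np.float64(-0.096), 24), (np.float64(-0.092), 37), (np.float64(-0.088), 46), (np.float64(-0.084), 41), (np.float64(-0.08), 42), (np.float64(-0.076), 43), (np.float64(-0.072), 43), (np.float64(-0.068), 45), (np.float64(-0.064), 36), (np.float64(-0.06), 5), (np.float64(-0.04), 38), (np.float64(-0.036), 37), (np.float64(-0.032), 3)]
scene box in clamp 303 [ 0.0001 -0.0048] [0.1027 0.0641] 88.51629638671875
 pad/jaw [(np.float64(-0.096), 4), (np.float64(-0.092), 16), (np.float64(-0.088), 12), (np.float64(-0.084), 20), (np.float64(-0.08), 16), (np.float64(-0.076), 16), (np.float64(-0.072), 17), (np.float64(-0.068), 19), (np.float64(-0.064), 25), (np.float64(-0.06), 19), (np.float64(-0.056), 3), (np.float64(-0.044), 1), (np.float64(-0.04), 10), (np.float64(-0.036), 9), (np.float64(-0.032), 7), (np.float64(-0.02), 1)]
 knob 12 -0.04745022455164344 -0.15872915911941973 [ 0.45917295 -0.21091433  0.115     ]
```

Call:
send_rows --steps "-1 0.0042 0.0076 0 0 0 0;-1 0.0055 0.0068 0 0 0 0;-1 0.0066 0.0057 0 0 0 0;-1 0.0075 0.0045 0 0 0 0;-1 0.0081 0.0031 0 0 0 0"

```text
clock: 15.07
eef_pos: [0.4862, -0.1905, 0.1021]
tool_rot: [0.754, 0.657, -0.002, 0.0]
ft_force: [-3.0, -2.7, 9.2]
grip_width: 0.0163
grasp_force: 59.1
```

Call:
send_rows --steps "-1 0.0086 0.0016 0 0 0 0;-1 0.0087 0.0002 0 0 0 0;-1 0.0086 -0.0014 0 0 0 0;-1 0.0082 -0.0029 0 0 0 0;-1 0.0076 -0.0042 0 0 0 0"

```text
clock: 15.48
eef_pos: [0.528, -0.1963, 0.1021]
tool_rot: [0.753, 0.658, -0.001, -0.001]
ft_force: [-2.9, 1.3, 9.8]
grip_width: 0.0164
grasp_force: 59.2
```

Call:
send_rows --steps "-1 0.0068 -0.0055 0 0 0 0;-1 0.0057 -0.0066 0 0 0 0;-1 0.0045 -0.0075 0 0 0 0;-1 0.0031 -0.0081 0 0 0 0;-1 0.0016 -0.0086 0 0 0 0"

```text
clock: 15.9
eef_pos: [0.5506, -0.2322, 0.1022]
tool_rot: [0.753, 0.658, 0.0, -0.0]
ft_force: [-0.7, 3.9, 8.6]
grip_width: 0.0163
grasp_force: 59.2
```

```bash
cat > n.py <<'E'
from m import *
f,r,K,T=grab('top');P=pts(r,K,T);q=P[...,:2]-O;Y=q@yc;X=q@xc;z=P[...,2]
hsv=cv2.cvtColor(f,cv2.COLOR_RGB2HSV);B=(abs(X)<.045)&(abs(z-.066)<.006)
def R(nm,m):
    m=cv2.morphologyEx(m.astype(np.uint8),cv2.MORPH_OPEN,np.ones((3,3),np.uint8))>0
    rc=cv2.minAreaRect(np.stack([X[m],Y[m]],1).astype(np.float32));print(nm,m.sum(),np.round(rc[0],4),np.round(rc[1],4),round(rc[2],1),'Y',np.percentile(Y[m],[2,98]).round(4))
wood=(hsv[...,0]<28)&(hsv[...,1]>70)
R('BOX',B&wood&(Y>-.036)); R('MJ',B&(hsv[...,1]<70)&(Y<-.042)&(Y>-.1)); R('PAD',B&(hsv[...,1]<70)&(Y>-.041)&(Y<-.02))
cv2.imwrite('pics/t3.png',np.clip(cv2.resize(f[190:290,280:440],None,fx=5,fy=5,interpolation=cv2.INTER_CUBIC)[:,:,::-1]*1.5,0,255).astype(np.uint8))
E
python3 n.py
```

```text
[ 0.55060363 -0.23222813  0.10218853]
top box in clamp 685 [ 0.0013 -0.0017] [0.1023 0.0598] 89.99519348144531
 pad/jaw [(np.float64(-0.088), 20), (np.float64(-0.084), 40), (np.float64(-0.08), 43), (np.float64(-0.076), 45), (np.float64(-0.072), 39), (np.float64(-0.068), 43), (np.float64(-0.064), 42), (np.float64(-0.06), 44), (np.float64(-0.056), 40), (np.float64(-0.052), 10), (np.float64(-0.044), 2), (np.float64(-0.04), 37), (np.float64(-0.036), 36), (np.float64(-0.032), 2), (np.float64(-0.012), 1)]
scene box in clamp 299 [0.0008 0.0059] [0.0632 0.0814] 1.6515356302261353
 pad/jaw [(np.float64(-0.088), 3), (np.float64(-0.084), 12), (np.float64(-0.08), 15), (np.float64(-0.076), 25), (np.float64(-0.072), 10), (np.float64(-0.068), 15), (np.float64(-0.064), 16), (np.float64(-0.06), 18), (np.float64(-0.056), 25), (np.float64(-0.052), 21), (np.float64(-0.044), 1), (np.float64(-0.04), 14), (np.float64(-0.036), 12), (np.float64(-0.032), 2), (np.float64(-0.02), 1)]
 knob 22 0.04979438941246187 -0.16147459565393252 [ 0.55335391 -0.22757441  0.115     ]
BOX 650 [0.0013 0.0085] [0.082  0.0598] 90.0 Y [-0.031   0.0475]
MJ 360 [ 0.0005 -0.0687] [0.07  0.035] 0.7 Y [-0.0852 -0.0519]
PAD 57 [ 0.0035 -0.0363] [0.0074 0.061 ] 89.7 Y [-0.0398 -0.0328]
```

View pics/t3.png

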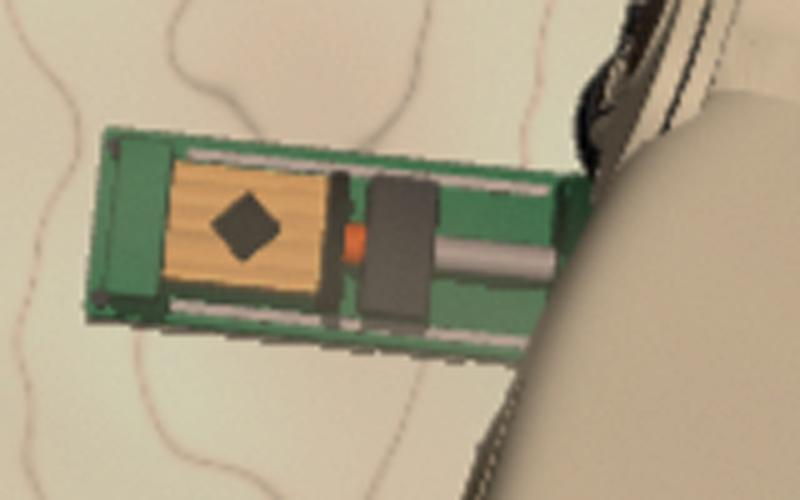

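The box is seated against the fixed jaw and square, and the plunger is compressed about 9 mm (orange stub at (355,243) shortened). I'll turn 20° more, then release.

Call:
send_rows --steps "-1 0.0002 -0.0087 0 0 0 0;-1 -0.0014 -0.0086 0 0 0 0;-1 0 0 0 0 0 0;-1 0 0 0 0 0 0;-1 0 0 0 0 0 0"

```text
clock: 16.47
eef_pos: [0.5493, -0.2512, 0.1023]
tool_rot: [0.754, 0.657, -0.001, 0.001]
ft_force: [0.2, -0.8, 6.5]
grip_width: 0.0166
grasp_force: 59.0
```

Call:
send_rows --steps "1 0 0 0 0 0 0;1 0 0 0 0 0 0;1 0 0 0 0 0 0;1 0 0 0 0 0 0;1 0 0 0 0 0 0"

```text
clock: 16.88
eef_pos: [0.5491, -0.2499, 0.1008]
tool_rot: [0.753, 0.657, -0.001, -0.001]
ft_force: [-0.3, 0.0, -0.1]
grip_width: 0.0758
grasp_force: 0.0
```

Call:
send_rows --steps "1 0 0 0 0 0 0;1 0 0 0.01 0 0 0;1 0 0 0.03 0 0 0;1 0 0 0.04 0 0 0;1 0 0 0.04 0 0 0"

```text
clock: 17.3
eef_pos: [0.5489, -0.2497, 0.2225]
tool_rot: [0.754, 0.657, -0.001, -0.001]
ft_force: [0.9, -1.0, 0.6]
grip_width: 0.0851
grasp_force: 0.0
```

Call:
send_rows --steps "1 -0.035 -0.01 0 0 0 0;1 -0.035 -0.01 0 0 0 0;1 -0.035 -0.01 0 0 0 0;1 -0.035 -0.01 0 0 0 0;1 -0.035 -0.01 0 0 0 0"

```text
clock: 17.72
eef_pos: [0.3734, -0.3003, 0.2225]
tool_rot: [0.753, 0.658, 0.0, 0.001]
ft_force: [-0.6, -1.2, -0.2]
grip_width: 0.0854
grasp_force: 0.0
```

```bash
python3 n.py; python3 -c "
import cv2,numpy as np
f=cv2.imread('pics/top_m.png');s=cv2.imread('pics/scene_m.png')
cv2.imwrite('pics/fin.png',np.clip(np.vstack([f[90:320,140:460],s[100:330,180:500]])*1.5,0,255).astype(np.uint8))"
```

```text
[ 0.37343371 -0.3002958   0.22251736]
top box in clamp 685 [ 0.0015 -0.0005] [0.0604 0.0998] 0.2947012186050415
 pad/jaw [(np.float64(-0.088), 8), (np.float64(-0.084), 40), (np.float64(-0.08), 42), (np.float64(-0.076), 45), (np.float64(-0.072), 38), (np.float64(-0.068), 43), (np.float64(-0.064), 42), (np.float64(-0.06), 43), (np.float64(-0.056), 43), (np.float64(-0.052), 21), (np.float64(-0.044), 2), (np.float64(-0.04), 38), (np.float64(-0.036), 40), (np.float64(-0.032), 2)]
 knob 58 0.047723289168977806 -0.1851839682670539 [ 0.54851686 -0.24970561  0.132     ]
scene box in clamp 294 [0.0016 0.0053] [0.0818 0.0644] 89.34654998779297
 pad/jaw [(np.float64(-0.088), 2), (np.float64(-0.084), 10), (np.float64(-0.08), 19), (np.float64(-0.076), 14), (np.float64(-0.072), 15), (np.float64(-0.068), 15), (np.float64(-0.064), 20), (np.float64(-0.06), 12), (np.float64(-0.056), 25), (np.float64(-0.052), 31), (np.float64(-0.048), 4), (np.float64(-0.044), 1), (np.float64(-0.04), 11), (np.float64(-0.036), 12), (np.float64(-0.032), 5), (np.float64(-0.02), 1)]
 knob 57 0.0529915242650878 -0.1820843748817484 [ 0.55145587 -0.25127944  0.115     ]
BOX 606 [0.0013 0.0085] [0.0821 0.0595] 89.9 Y [-0.0312  0.0475]
MJ 352 [ 0.0003 -0.0671] [0.0699 0.0347] 0.2 Y [-0.0833 -0.0508]
PAD 47 [ 0.0009 -0.0358] [0.0666 0.0078] 0.6 Y [-0.0398 -0.0324]
```

View pics/fin.png

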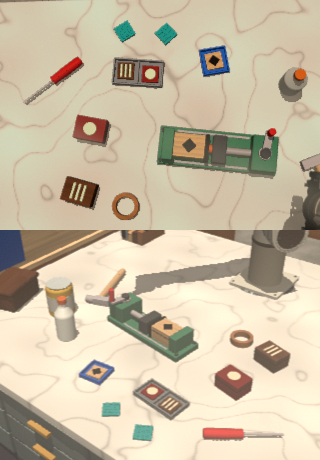

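The box is clamped at (190,145) of the composite, and everything else is where it was. The moving jaw has travelled 28.9 mm, so the plunger is pressed in about 10 mm. The arm is clear.

```bash
python3 -c "
from workcell import *
print(job_done())"
```

```text
the job is handed in; nothing more can be done
None
```

The pale diamond box stands square in the clamp, about 1.3 mm off the centre line by camera, tight against the fixed jaw with the plunger pressed in about 10 of 20 mm; the job is handed in.

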